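Line up fossil casts on the slanted display shelf

TASK

Lift the two plaster fossil casts out of their open metal moulds and set them on the slanted wooden display shelf in one neat row with the large cast that already stands there: from left to right as the robot sees it large, middle, small, each right next to its neighbour with no more than a few millimetres between, lying flat on the sloping board, square to it and down against its front lip. Set each cast down gently without dropping it, coming in at a slant from the front because the shelf's light tube is in the way from straight above; leave the large cast, the jar, the dish and the brush where they are.

Things in the scene. Friction and masses are not known exactly. Their poses are not given: they have to be found in the camera images.
- board: Sloping board of the fixed wooden shelf, 300 mm long, 118 mm deep, 28 degrees, low edge towards the robot. Origin: on its surface at the inner foot of the front lip, mid length; x up the slope, y along the lip to the left as the robot sees it, z normal to the board. The lip (x = -8 to 0 mm) rises 8 mm above the board; end cheeks 18 mm high have inner faces at y = +142 and -142 mm.
- light (a point): Middle of the fixed white light tube of the shelf: 14 mm thick, 290 mm long, parallel to the lip, level, above the row. Bent rods (8 mm) at both ends go back and down. A gripper pointing straight down on the row would strike it; one tilted to the slope of the board (28 degrees, fingers down and away from the robot) stays clear on the robot side.
- cast_large: Large plaster cast with a spiral ammonite on top, a loose rectangular block: 46 mm deep (x), 70 mm wide (y), 40 mm high (z), about 150 g. Origin: centre of its underside; z out of its top. It already lies on the board in its left half, against the lip, with its x up the slope.
- cast_mid: Middle plaster cast with a trilobite on top, a loose rectangular block: 46 mm deep (x), 54 mm wide (y), 40 mm high (z), about 150 g. Origin: centre of its underside; z out of its top. It lies level in its mould, the upper 24 mm standing out. Turned half round about z it is as good.
- cast_small: Small plaster cast with a scallop shell on top, a loose rectangular block: 46 mm deep (x), 38 mm wide (y), 40 mm high (z), about 150 g. Origin: centre of its underside; z out of its top. It lies level in its mould, the upper 24 mm standing out. Turned half round about z it is as good.
- mould_mid: Fixed aluminium mould of the middle cast: plate 92 mm (x) by 100 mm (y), 26 mm high, with one open cavity 16 mm deep, 1.5 mm wider than the cast all round. Origin: centre of its underside, cavity centred on it, axes parallel to the cast's.
- mould_small: Fixed aluminium mould of the small cast: plate 92 mm (x) by 84 mm (y), 26 mm high, with one open cavity 16 mm deep, 1.5 mm wider than the cast all round. Origin: centre of its underside, cavity centred on it, axes parallel to the cast's.
- jar: Bystander: closed jar, 48 mm across, 65 mm high, standing beyond the moulds. Origin: centre of its underside.
- dish: Bystander: open glass dish, 84 mm across, 14 mm high, beyond the moulds. Origin: centre of its underside.
- brush: Bystander: brush 180 mm long lying on the bench in front of the shelf. Origin: under its middle, x along its length.
There are look-alikes about, which are no part of the job. Leave any green or yellow look-alike of the cast_large alone.

How it is judged:
By the outcome, as a careful person would: the job done as asked, in the order asked, and still so for the second after the job is handed in, with the robot touching nothing.
It also fails if it takes over 67 s, if anything falls off the work surface, if the arm or the gripper's body presses on something with over 40 N, if the wrist force passes 120 N, or if a joint passes its speed limit or range.

ROBOT

A 7-joint arm with a two-finger parallel gripper is mounted at the origin on the work surface. World frame = base frame: x ahead of the robot, y to its left, z up, the work surface at z = 0. Lengths are in m, angles in rad, forces in N, time in s.
With the tool pointing down it reaches from about 0.4 to 0.85 m from the base axis. Payload 10.4 kg.
Tool frame: the origin (TCP) lies at the very end of the fingers, on their centre line; the grasp point (between the pads) lies 19 mm behind it (manip.grip_point_offset is the distance from the TCP to the grasp point, in m); z points along the fingers, y is the line along which they close (so a half turn about z gives the same grasp; the last joint's range is limited). The gripper opens to 85 mm and grips with 20 to 120 N. Pads are 22 mm wide; open, the fingers measure 114 mm over their backs; the gripper's body (76 mm by 85 mm) begins 54 mm behind the grasp point. The pads swing forward as they close: fully open they stand 13 mm farther back than shut.
Start: joints at [1.208, 0.332, -0.065, 1.46, 0.022, 1.35, -0.088], TCP at [0.208, -0.589, 0.231] pointing down, gripper open.
Joint ranges: [-2.6, 2.6], [-0.5, 2.12], [-1.47, 1.34], [0.16, 2.42], [-1.27, 4.41], [0.06, 2.06], [-2.6, 2.6]. Speed limits (rad/s): [2.22, 2.22, 2.79, 2.79, 3.14, 3.14, 3.14].

INTERFACE

Orientations are given as a unit quaternion [x, y, z, w].
In Python, from workcell import manip gives the robot as it stands. The module is installed in compiled form; this text tells all that it offers.
- The arm moves only by the tool step_arm, never from a script. Its argument "moves" is a list of rows, each a list of 7 numbers: the closure, from 0 (fully open) to 1 (shut), then the shift along the world's x, y, z in mm, then the turn, a rotation vector about the world's x, y, z in rad. In form: [[grip, tx, ty, tz, ax, ay, az], ...]. A call has 1 to 10 rows; each row is the pose to reach, as a shift and turn from the pose commanded when the call began; what a row does not reach only later rows make up. A row lasts 1/10 s, in which the tool goes at most 50 mm and 8.59 degrees, less where a joint would pass 70% of its speed; a pose out of reach is approached as far as the arm can. A call with a gripper value outside its range is refused whole. The fingers move at their own pace and stop on an object; "grip_force" is the grip in N (left out, the last holds). Time passes only in rows, so rows that repeat a pose let the fingers close. It gives the time, the measured TCP pose, the force, the opening and the grip force at its end, in the units of the state.
- manip.get_obs(): the state, without advancing time (a new reading comes with each control period).
- manip.camera(name): name is "side" or "top" or "wrist"; returns a dict with "image" (480x640x3 uint8, blue, green, red), "K" (3x3 intrinsics, pixels), "rvec" (rotation vector, rad) and "tvec" (3), from world to camera coordinates, as OpenCV has them; the wrist camera has in their place "mount" (4x4, takes a point from camera to tool coordinates, whose origin is the TCP and whose axes are the flange's). Camera axes: x right, y down, z forward; pixel columns grow to the right and rows downward; lengths in m; the calibration is good to about 2 mm. The wrist camera is an equidistant fisheye: a pixel r from the principal point sees the ray r / f radians off the axis. A picture is of the moment at which its call begins: read the wrist's pose just before it. There is no depth.
- manip.hand_in(): hands the job in; it is judged then, once.
The state is a dict: "clock": time; "joint_pos": joint angles; "joint_velocities": joint speeds; "tau": joint torques, N m; "position": TCP position; "ee_rot": TCP orientation; "ft_force": force on the tool from outside, world axes, zero at the start; "torque": the same for the moment, N m; "grip_width": opening from 0.0 (shut) to 1.0 (fully open); "grasp_force": force on a finger pad.
Only numpy, scipy, OpenCV 4.12 (cv2) and the standard library are available. Lean on these libraries where they do the work, as an engineer would, in place of code of your own. Each camera call takes 0.05 s, during which the arm holds its last target. There are 200 camera calls.

## Working session

There is one attempt and no reset: what is moved stays moved. The work goes in short steps, Python scripts to look and compute and a tool call to move; the robot and the scene stay as the last step left them, time stands still between calls to the robot, and variables do not carry over. Pictures are saved under pics/ and viewed, at most 10 in all, crops included, and the job is handed in when it is done.

Besides the shell and the picture viewer there is one more tool, called after "Request:" as name(argument=value, ...) on one line, values as JSON. step_arm: Moves the arm, as the interface text tells. Its arguments: {"type":"object","properties":{"moves":{"type":"array","items":{"type":"array","items":{"type":"number"}}},"grip_force":{"type":"number"}},"required":["moves"]}

```bash
mkdir -p pics
python3 - <<'E'
from workcell import manip
import cv2,numpy as np,pickle
o=manip.get_obs();print({k:np.round(v,3) for k,v in o.items()}, manip.grip_point_offset)
D={}
for n in("side","top","wrist"):
    c=manip.camera(n);D[n]=c;cv2.imwrite(f"pics/{n}0.png",c["image"])
    print(n,{k:np.round(v,4).tolist() for k,v in c.items() if k!="image"})
pickle.dump((o,D),open("d0.pkl","wb"))
E
```

```text
{'clock': np.float64(0.0), 'joint_pos': array([ 1.208,  0.333, -0.065,  1.461,  0.022,  1.35 , -0.089]), 'joint_velocities': array([-0.001, -0.002,  0.001, -0.   ,  0.   , -0.001, -0.002]), 'tau': array([ 0.0000e+00, -6.2545e+01,  4.9000e-02, -3.9159e+01,  1.6000e-02,
        1.0000e-02,  0.0000e+00]), 'position': array([ 0.208, -0.589,  0.231]), 'ee_rot': array([ 0.986,  0.169, -0.   , -0.001]), 'ft_force': array([-0.755,  0.1  ,  0.202]), 'torque': array([-0.003, -0.002, -0.017]), 'grasp_force': np.float64(0.0), 'grip_width': np.float64(0.998)} 0.0187
side {'K': [[589.1392, 0.0, 309.7809], [0.0, 589.1392, 234.5367], [0.0, 0.0, 1.0]], 'rvec': [2.2381, -0.7491, 0.2924], 'tvec': [-0.4232, 0.3768, 0.7998]}
top {'K': [[587.355, 0.0, 324.1988], [0.0, 587.355, 252.4409], [0.0, 0.0, 1.0]], 'rvec': [2.1391, -2.1224, 0.201], 'tvec': [0.0553, 0.5971, 1.2196]}
wrist {'K': [[371.6483, 0.0, 325.9032], [0.0, 371.6483, 243.4211], [0.0, 0.0, 1.0]], 'mount': [[0.0001, -0.9449, -0.3273, 0.0851], [1.0, 0.0002, -0.0002, 0.0005], [0.0002, -0.3273, 0.9449, -0.1424], [0.0, 0.0, 0.0, 1.0]]}
```

View pics/top0.png

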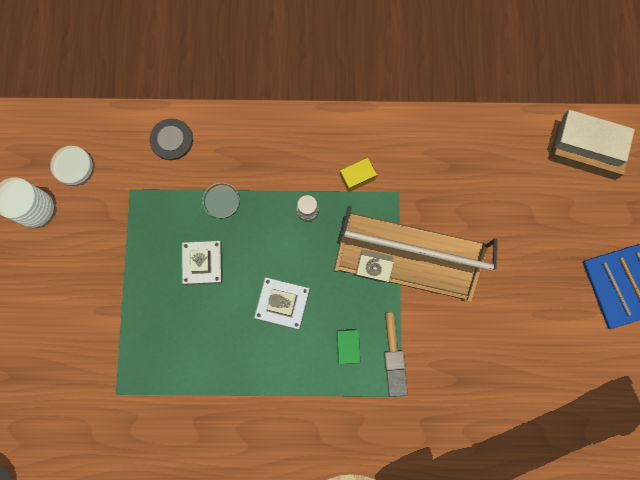

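View pics/side0.png

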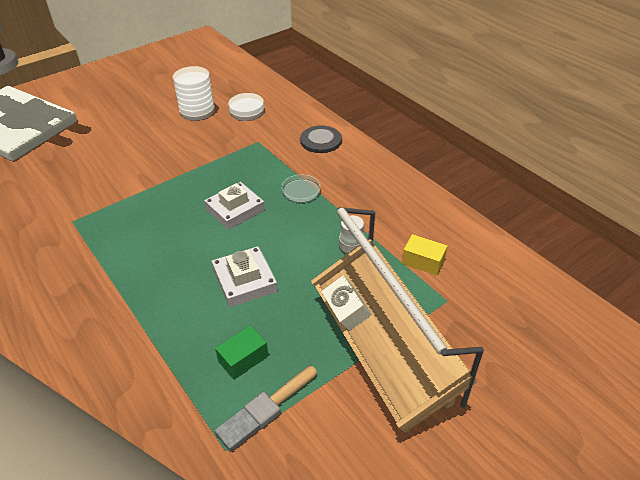

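The top view shows the small mould at (201,262), the middle mould at (282,303), the shelf from (345,215) to (470,298), and the large cast at (375,266). The side view shows the same scene. Next I'll enlarge crops.

Run:
```python
import cv2,numpy as np
def crop(n,x,y,w,h,s):
    im=cv2.imread(f"pics/{n}0.png")[y:y+h,x:x+w]; im=cv2.resize(im,None,fx=s,fy=s,interpolation=cv2.INTER_CUBIC)
    for i in range(0,w,10):
        cv2.line(im,(i*s,0),(i*s,4 if (x+i)%50 else 12),(0,0,255),1)
        if (x+i)%20==0: cv2.putText(im,str(x+i),(i*s,16),0,.35,(0,0,255))
    for i in range(0,h,10):
        cv2.line(im,(0,i*s),(6,i*s),(0,0,255),1)
        if (y+i)%20==0: cv2.putText(im,str(y+i),(8,i*s+4),0,.35,(0,0,255))
    return im
cv2.imwrite("pics/c1.png",crop("top",330,200,170,110,4)) 
a=crop("top",175,235,50,55,7);b=crop("top",250,272,64,60,7);b=b[:385]
cv2.imwrite("pics/c2.png",np.hstack([a,b]))
cv2.imwrite("pics/c3.png",crop("side",300,200,190,240,2) if 0 else crop("side",300,235,185,140,4))
cv2.imwrite("pics/c4.png",crop("side",200,175,85,130,4))
```

```text
(no output)
```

View pics/c1.png

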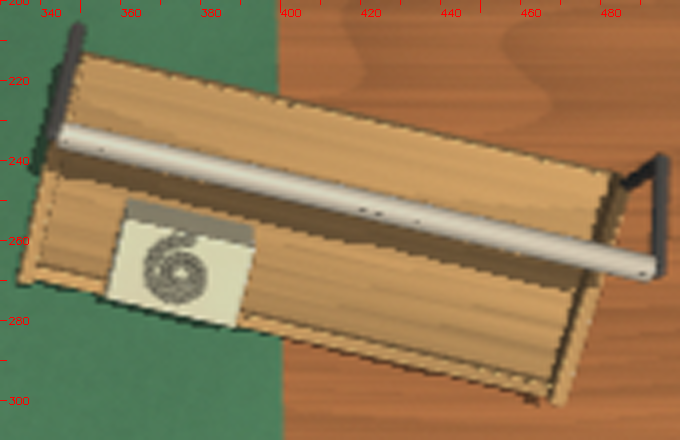

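View pics/c2.png

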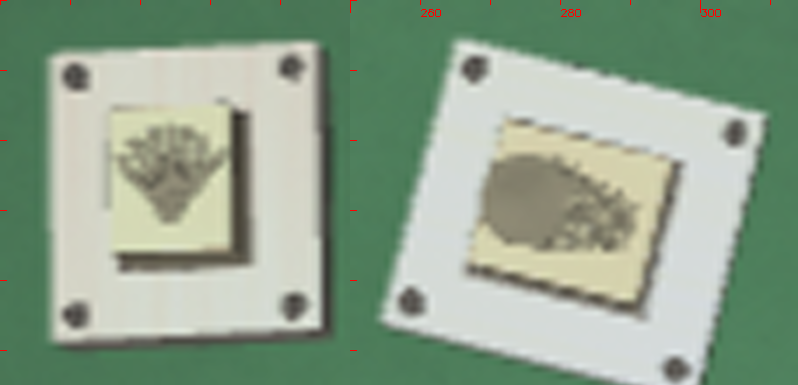

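View pics/c3.png

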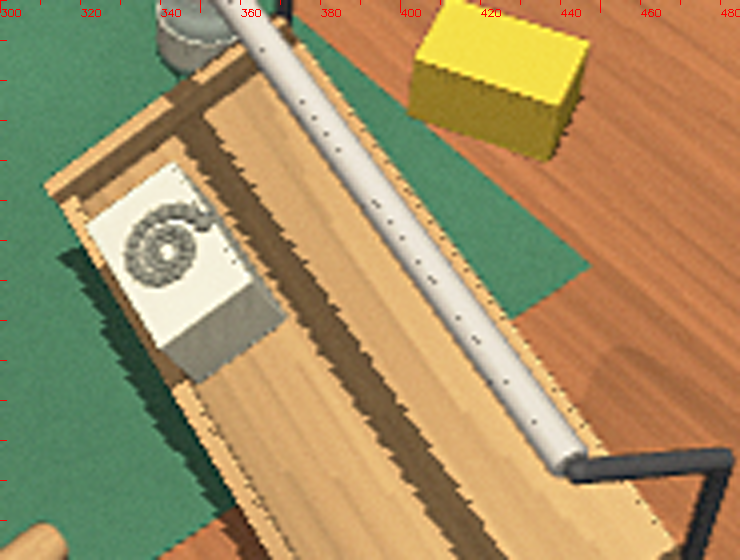

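Top crop: the large cast's top corners are at about (357,274), (389.5,281.5), (393.5,261), (361,254.5), and both casts' tops are readable. In the side crop the large cast's corners are at about (322,292), (344,276), (363,305), (340,322).

View pics/c4.png

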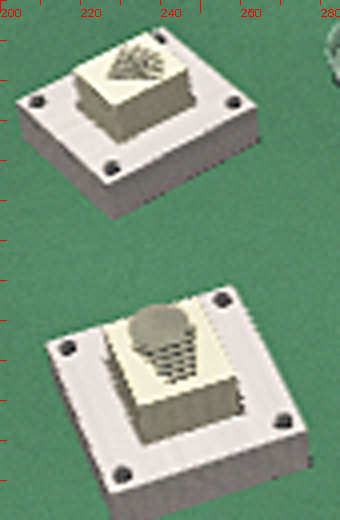

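```bash
cat > h.py <<'E'
import cv2,numpy as np,pickle
from scipy.optimize import least_squares
from scipy.spatial.transform import Rotation as R
o0,D=pickle.load(open("d0.pkl","rb"))
def proj(n,P):
    c=D[n];return cv2.projectPoints(np.asarray(P,float),c["rvec"],c["tvec"],c["K"],None)[0][:,0]
def box(dx,dy,z): # FL BL BR FR
    return np.array([[-dx,dy,z],[dx,dy,z],[dx,-dy,z],[-dx,-dy,z]])/np.array([2,2,1])
def fit(pose,p0,obs):
    def f(p):
        r,t=pose(p);return np.concatenate([(proj(n,P@r.T+t)-uv).ravel() for n,P,uv in obs])
    s=least_squares(f,p0,loss='soft_l1');return s.x,np.abs(f(s.x)).reshape(-1,8).max(1),f(s.x)
def rowR(yaw): return (R.from_euler('z',yaw)*R.from_euler('y',-np.radians(28))).as_matrix()
E
cat > m.py <<'E'
from h import *
t2=lambda a,x:np.array(a)/7+[x,235 if x==175 else 272]
c4=lambda a:np.array(a)/4+[200,175]
mm=.001
def level(z): return lambda p:(R.from_euler('z',p[2]).as_matrix(),np.array([p[0],p[1],z]))
sm=[("top",box(.046,.038,.04),t2([(112,252),(110,107),(232,107),(232,250)],175)),("side",box(.046,.038,.04),c4([(75,73),(152,32),(188,66),(120,104)]))]
# second crop pasted at 350 px offset
b=lambda a:t2(np.array(a)-[350,0],250)
md=[("top",box(.046,.054,.04),b([(467,268),(505,118),(680,160),(640,303)])),("side",box(.046,.054,.04),c4([(104,330),(200,300),(240,375),(142,405)]))]
pls=[("top",box(.092,.084,.026),t2([(54,342),(50,55),(318,43),(325,328)],175))]
plm=[("top",box(.092,.1,.026),b([(380,320),(455,40),(767,113),(695,396)])),("side",box(.092,.1,.026),c4([(46,345),(235,286),(310,432),(110,490)]))]
for n,o,z in(("small",sm,.01),("mid",md,.01),("plS",pls,0),("plM",plm,0)):
    p,e,_=fit(level(z),[.55,0.1,0],o);print(n,np.round(p,4),np.degrees(p[2]).round(2),np.round(e,2))
    for k in o: print('   ',k[0],fit(level(z),[.55,.1,0],[k])[0].round(4))
lg=[("top",box(.046,.07,.04),np.array([(357,274.25),(361,254.5),(393.5,261.25),(389.5,281.5)])),("side",box(.046,.07,.04),np.array([(322,292),(343.75,275.75),(363,305),(340,321.75)]))]
pose=lambda p:(rowR(p[3]),p[:3])
p,e,_=fit(pose,[.6,-.15,.05,-.2],lg);print("large",p.round(4),np.degrees(p[3]),e)
for n in D:
  if n!="wrist":
    r=cv2.Rodrigues(D[n]["rvec"])[0];print(n,(-r.T@D[n]["tvec"].ravel()).round(3))
E
python3 m.py
```

```text
small [0.5779 0.3293 0.0523] 3.0 [0.87 1.18]
    top [0.5772 0.3298 0.0382]
    side [0.5785 0.3282 0.0794]
mid [ 0.4887  0.1492 -0.2219] -12.72 [0.67 0.85]
    top [ 0.4881  0.1498 -0.2227]
    side [ 0.489   0.1485 -0.2211]
plS [0.5773 0.3297 0.0609] 3.49 [0.24]
    top [0.5773 0.3297 0.0609]
plM [ 0.4892  0.1505 -0.2356] -13.5 [0.65 1.12]
    top [ 0.4891  0.1509 -0.2301]
    side [ 0.4891  0.1498 -0.2399]
large [ 0.5767 -0.051   0.0523 -0.2126] -12.183372527599582 [0.5653806  0.91387002]
side [ 0.167 -0.511  0.82 ]
top [0.369 0.069 1.306]
```

```bash
cat > m2.py <<'E'
from h import *
def ray(n,uv):
    c=D[n];r=cv2.Rodrigues(c["rvec"])[0];d=r.T@np.linalg.inv(c["K"])@[*uv,1];return -r.T@c["tvec"].ravel(),d/np.linalg.norm(d)
def tri(a,b):
    (o1,d1),(o2,d2)=ray("top",a),ray("side",b)
    s=np.linalg.lstsq(np.c_[d1,-d2],o2-o1,rcond=None)[0];p,q=o1+s[0]*d1,o2+s[1]*d2;return (p+q)/2,np.linalg.norm(p-q)
def atz(n,uv,z): o,d=ray(n,uv);return o+d*(z-o[2])/d[2]
if __name__=="__main__":
    L=np.array([.5767,-.051,.0523]);Rb=rowR(-.2185)
    org=L-Rb@[.023,0,0];print("org",org)
    E=[]
    for a,b in(((346.25,233.25),(344,210)),((492.5,267),(441,350.5))):
        p,g=tri(a,b);E.append(p);print(p.round(4),round(g,4),"board frame",(Rb.T@(p-org)).round(4))
    d=E[1]-E[0];print("tube yaw",np.degrees(np.arctan2(d[0],-d[1])),np.linalg.norm(d))
    for nm,n,a,b,z in(("lip","top",(335,270.2),(468.2,300.5),.045),("back","top",(350,213.5),(481,243.5),.09),("largeF","top",(357,274.25),(389.5,281.5),.075),("largeB","top",(361,254.5),(393.5,261.25),.09)):
        d=atz(n,b,z)-atz(n,a,z);print(nm,np.degrees(np.arctan2(d[0],-d[1])),np.linalg.norm(d))
E
python3 m2.py
```

```text
org [ 0.55687505 -0.04659797  0.04150215]
[0.6092 0.018  0.2028] 0.0042 board frame [0.1085 0.0744 0.125 ]
[ 0.5436 -0.2599  0.2012] 0.0016 board frame [ 0.1044 -0.2111  0.1254]
tube yaw -13.28266658196471 0.2854752318521913
lip -12.481853988033222 0.29434261676999524
back -12.753688393042829 0.28422976025721575
largeF -12.24165409963219 0.07028769000936552
largeB -11.444784154279642 0.06965638802697649
```

Request:
step_arm(moves=[[0.3,30,60,20,0,0,0.1],[0.3,60,110,20,0,0,0.22],[0.3,90,160,20,0,0,0.34],[0.3,120,210,20,0,0,0.46],[0.3,150,260,20,0,0,0.58],[0.3,180,310,20,0,0,0.7],[0.3,200,360,20,0,0,0.82],[0.3,220,410,20,0,0,0.94],[0.3,240,460,20,0,0,1.0],[0.3,250,510,20,0,0,1.0]], grip_force=40)

```text
clock: 1.15
position: [0.4361, -0.1459, 0.2513]
ee_rot: [0.783, 0.622, 0.0, 0.0]
ft_force: [0.8, -1.0, 0.3]
grip_width: 0.706
grasp_force: 0.0
```

Request:
step_arm(moves=[[0.3,10,48,0,0,0,0],[0.3,20,96,0,0,0,0],[0.3,28,144,0,0,0,0],[0.3,36,192,0,0,0,0],[0.3,45,240,-10,0,0,0],[0.3,52.6,280,-30,0,0,0],[0.3,52.6,295.4,-70,0,0,0],[0.3,52.6,295.4,-115,0,0,0],[0.3,52.6,295.4,-150,0,0,0],[0.3,52.6,295.4,-170,0,0,0]])

```text
clock: 2.15
position: [0.4865, 0.1472, 0.0782]
ee_rot: [0.784, 0.621, -0.002, -0.001]
ft_force: [1.2, -0.3, 0.4]
grip_width: 0.702
grasp_force: 0.0
```

Request:
step_arm(moves=[[0.3,0,0,0,0,0,0],[0.3,0,0,0,0,0,0]])

```text
clock: 2.35
position: [0.4884, 0.1478, 0.0819]
ee_rot: [0.784, 0.621, 0.0, -0.0]
ft_force: [0.5, -0.3, 0.6]
grip_width: 0.699
grasp_force: 0.0
```

Run:
```python
from workcell import manip
import cv2,numpy as np,pickle
from scipy.spatial.transform import Rotation as R
o=manip.get_obs();c=manip.camera("wrist");cv2.imwrite("pics/w1.png",c["image"]);pickle.dump((o,c),open("w1.pkl","wb"))
print(o["position"],R.from_quat(o["ee_rot"]).as_matrix().round(3),o["ft_force"])
```

```text
[0.48839616 0.14777218 0.08189268] [[ 0.229  0.973 -0.   ]
 [ 0.973 -0.229  0.   ]
 [ 0.    -0.    -1.   ]] [ 0.52339148 -0.25517605  0.63372246]
```

View pics/w1.png

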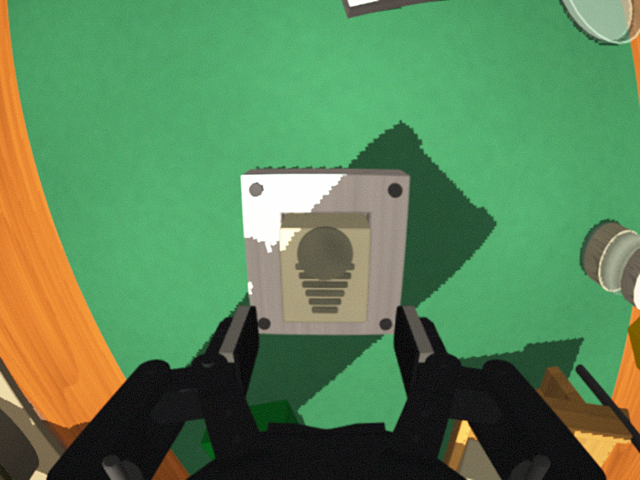

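The wrist view shows the middle cast's top with corners (281,227), (370,227), (368,322), (282,322), square to the fingers.

```bash
cat >> h.py <<'E'
def wray(o,c,uv):
    K=c["K"];v=(np.array(uv,float)-[K[0,2],K[1,2]])/K[0,0];th=np.linalg.norm(v)
    d=np.array([*(v/th*np.sin(th)),np.cos(th)]);M=c["mount"];Rt=R.from_quat(o["ee_rot"]).as_matrix()
    return Rt@M[:3,3]+o["position"],Rt@M[:3,:3]@d
def wz(o,c,uv,z): p,d=wray(o,c,uv);return p+d*(z-p[2])/d[2]
E
python3 - <<'E'
from h import *
o,c=pickle.load(open("w1.pkl","rb"))
Rt=R.from_quat(o["ee_rot"]).as_matrix()
for s,z in(((281,227),(370,227),(368,322),(282,322)),.05),(((242,175),(409,175),(406,333),(247,334)),.026),(((256,189),(395,190),(386,324),(264,324)),.026):
    P=np.array([wz(o,c,u,z) for u in s]);print(z,P.mean(0),"tool",((P-o["position"])@Rt).round(4).tolist())
E
```

```text
0.05 [0.48999615 0.15317819 0.05      ] tool [[0.0326, -0.0214, 0.0319], [0.0326, 0.0223, 0.0319], [-0.0214, 0.0237, 0.0319], [-0.0214, -0.0233, 0.0319]]
0.026 [0.49027013 0.15245173 0.026     ] tool [[0.0553, -0.0451, 0.0559], [0.0553, 0.046, 0.0559], [-0.045, 0.052, 0.0559], [-0.0457, -0.0499, 0.0559]]
0.026 [0.48974629 0.15224584 0.026     ] tool [[0.0473, -0.0376, 0.0559], [0.0467, 0.0385, 0.0559], [-0.0377, 0.0384, 0.0559], [-0.0377, -0.0381, 0.0559]]
```

Request:
step_arm(moves=[[0.38,0.7,3,-10,0,0,0],[0.38,0.7,3,-30,0,0,0],[0.38,0.7,3,-45,0,0,0],[0.38,0.7,3,-54,0,0,0],[0.38,0.7,3,-56,0,0,0],[0.38,0.7,3,-56,0,0,0]])

```text
clock: 3.0
position: [0.489, 0.1507, 0.0254]
ee_rot: [0.784, 0.621, 0.0, -0.0]
ft_force: [-0.3, 0.1, 0.2]
grip_width: 0.619
grasp_force: 0.0
```

Request:
step_arm(moves=[[0.38,0,0,-1,0,0,0],[0.38,0,0,-2,0,0,0],[0.38,0,0,-3,0,0,0],[0.38,0,0,-3,0,0,0]])

```text
clock: 3.4
position: [0.4892, 0.1506, 0.0226]
ee_rot: [0.784, 0.621, 0.0, 0.0]
ft_force: [1.0, 0.3, 0.6]
grip_width: 0.614
grasp_force: 0.6
```

Request:
step_arm(moves=[[0.38,0,0,-1,0,0,0],[0.38,0,0,-2,0,0,0],[0.38,0,0,-2,0,0,0]])

```text
clock: 3.7
position: [0.4893, 0.1506, 0.0224]
ee_rot: [0.784, 0.621, -0.0, 0.001]
ft_force: [-10.7, -5.5, 31.6]
grip_width: 0.623
grasp_force: 15.6
```

Request:
step_arm(moves=[[0.38,0,0,4,0,0,0],[0.38,0,0,4,0,0,0],[0.6,0,0,4,0,0,0],[0.9,0,0,4,0,0,0],[0.9,0,0,4,0,0,0],[0.9,0,0,4,0,0,0]], grip_force=50)

```text
clock: 4.3
position: [0.4891, 0.1506, 0.0246]
ee_rot: [0.784, 0.621, 0.0, 0.0]
ft_force: [-2.6, -0.9, 7.9]
grip_width: 0.53
grasp_force: 51.4
```

Request:
step_arm(moves=[[0.9,0,0,3,0,0,0],[0.9,0,0,8,0,0,0],[0.9,0,0,14,0,0,0],[0.9,0,0,22,0,0,0],[0.9,0,0,35,0,0,0],[0.9,0,0,60,0,0,0],[0.9,0,0,95,0,0,0],[0.9,0,0,135,0,0,0],[0.9,0,0,165,0,0,0],[0.9,0,0,175,0,0,0]])

```text
clock: 5.3
position: [0.4901, 0.1514, 0.2034]
ee_rot: [0.784, 0.621, 0.002, 0.001]
ft_force: [0.0, -0.6, -1.8]
grip_width: 0.531
grasp_force: 51.4
```

```bash
cat >> h.py <<'E'
YAW=np.radians(-12.6);RB=rowR(YAW);L=np.array([.5767,-.051,.0523])
RT=RB@np.array([[0,1,0],[1,0,0],[0,0,-1.]])  # tool x=board y, y=board x, z=-normal
def go(o,off,h=.0146):  # off: cast centre offset from large centre, board axes (m); returns shift mm & rotvec
    T=L+RB@(np.array(off)+[0,0,h]);r=R.from_matrix(RT)*R.from_quat(o["ee_rot"]).inv()
    return np.round((T-o["position"])*1e3,1),r.as_rotvec().round(4)
E
python3 - <<'E'
from h import *
from workcell import manip
o=manip.get_obs();print(go(o,[.006,-.0660,.07]),RB.round(4))
E
```

```text
(array([  38.6, -259.3,  -73.5]), array([-0.1097, -0.4711,  0.01  ])) [[ 0.8617  0.2181 -0.4582]
 [-0.1926  0.9759  0.1024]
 [ 0.4695  0.      0.8829]]
```

Request:
step_arm(moves=[[0.9,-5,-30,5,-0.015,-0.06,0],[0.9,-10,-70,5,-0.03,-0.14,0],[0.9,-15,-112,5,-0.05,-0.22,0],[0.9,-20,-155,5,-0.07,-0.3,0.005],[0.9,-20,-197,0,-0.09,-0.39,0.008],[0.9,-15,-235,-5,-0.11,-0.471,0.01],[0.9,0,-259,-20,-0.11,-0.471,0.01],[0.9,20,-259,-40,-0.11,-0.471,0.01],[0.9,35,-259,-65,-0.11,-0.471,0.01],[0.9,38.6,-259.3,-73.5,-0.11,-0.471,0.01]])

```text
clock: 6.3
position: [0.527, -0.1082, 0.1231]
ee_rot: [0.758, 0.607, 0.148, 0.186]
ft_force: [0.0, 0.5, -1.2]
grip_width: 0.525
grasp_force: 51.6
```

Request:
step_arm(moves=[[0.9,0,0,0,0,0,0],[0.9,0,0,0,0,0,0]])

```text
clock: 6.5
position: [0.5271, -0.1086, 0.1257]
ee_rot: [0.758, 0.607, 0.149, 0.187]
ft_force: [-0.8, 0.5, -1.7]
grip_width: 0.53
grasp_force: 51.6
```

```bash
cat > look.py <<'E'
import sys
from h import *
from workcell import manip
k=sys.argv[1];o=manip.get_obs();W={n:manip.camera(n) for n in("side","top","wrist")}
for n in W: cv2.imwrite(f"pics/{n}_{k}.png",W[n]["image"])
pickle.dump((o,W),open(f"l{k}.pkl","wb"))
print(go(o,[.006,-.0660,.07]),o["ft_force"])
s=cv2.resize(W["side"]["image"][190:390,290:490],(600,600),interpolation=cv2.INTER_CUBIC) # 3x
t=cv2.resize(W["top"]["image"][205:305,335:385+10],(200,0) and (180,300),interpolation=cv2.INTER_CUBIC)
t2=W["top"]["image"][205:305,340:400]; t2=cv2.resize(t2,(180,300))
w=cv2.resize(W["wrist"]["image"],(200,150))
cv2.imwrite(f"pics/v{k}.png",np.hstack([s,np.vstack([cv2.resize(t2,(200,333)),w,np.zeros((117,200,3),np.uint8)])]))
E
python3 look.py a
```

```text
(array([1.6, 0.7, 4.1]), array([ 0.0002, -0.006 ,  0.0012])) [-0.75842829  0.54622517 -1.7294725 ]
```

View pics/va.png

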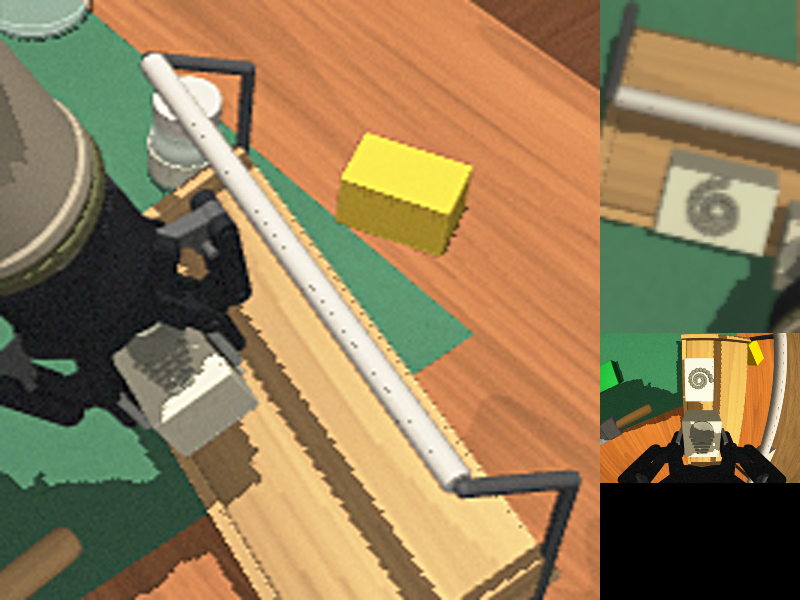

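Side view: the mid cast is held square above the board, with its right face corners at about (163,405), (240,347), (258,400), (190,457) in the 3x crop. The wrist thumbnail shows both casts in line.

Run:
```python
from h import *
o,W=pickle.load(open("la.pkl","rb"))
Rt=R.from_quat(o["ee_rot"]).as_matrix();Rc=Rt@np.array([[0,1,0],[1,0,0],[0,0,-1.]])
uv=np.array([(163,405),(240,347),(258,400),(190,457)])/3+[290,190]
face=np.array([[-23,-27,40],[23,-27,40],[23,-27,0],[-23,-27,0]])/1e3
f=lambda p:proj("side",o["position"]+(face+p+[0,0,-.0146])@Rc.T)-uv
s=least_squares(lambda p:np.r_[f(p).ravel(),p/np.array([.0015,.004,.0015])],[0,0,0]);print("mid off in board axes",s.x*1e3,f(s.x).round(1).tolist())
# large in side: right face
uvL=np.array([(340,321.75),(363,305),(371.75,313.75),(350,330.5)]);fl=np.array([[-23,-35,40],[23,-35,40],[23,-35,0],[-23,-35,0]])/1e3
print("large side resid",(proj("side",L+fl@RB.T)-uvL).round(1).tolist())
# wrist: row profile of the large top
im=W["wrist"]["image"];g=im.astype(int)
import sys
bright=((g.min(2)>150)).astype(np.uint8)
n,l,st,ce=cv2.connectedComponentsWithStats(bright[:, :])
for i in range(1,n):
    if st[i,4]>300: print("comp",st[i].tolist(),ce[i].round(0).tolist(),g[l==i].mean(0).round(0))
```

```text
mid off in board axes [ 5.13002426  5.36133886 -0.07967767] [[-2.3, 3.7], [-1.8, 4.1], [2.2, -2.5], [-0.4, -3.3]]
large side resid [[0.0, 0.9], [0.7, 0.3], [1.3, 1.7], [0.1, 1.6]]
comp [520, 0, 79, 411, 8579] [569.0, 208.0] [197. 220. 230.]
comp [270, 80, 95, 139, 9239] [316.0, 150.0] [223. 248. 249.]
comp [345, 283, 45, 39, 1109] [373.0, 299.0] [212. 242. 248.]
comp [283, 372, 99, 25, 1247] [343.0, 389.0] [211. 242. 248.]
```

Run:
```python
from h import *
o,W=pickle.load(open("la.pkl","rb"))
g=cv2.cvtColor(W["wrist"]["image"],cv2.COLOR_BGR2GRAY)
for u in (290,320,350): print(u,"rows 205-400/3",[int(v) for v in g[205:400:3,u]])
s=cv2.cvtColor(W["side"]["image"],cv2.COLOR_BGR2GRAY)
# side: along perpendicular line through right face, u=352..
for u in (350,358,364): print(u,"side rows 300-350",s[300:350:1,u].tolist())
```

```text
290 rows 205-400/3 [249, 249, 249, 249, 246, 90, 96, 93, 95, 95, 90, 97, 91, 93, 102, 102, 101, 100, 100, 100, 102, 104, 110, 106, 98, 98, 206, 230, 233, 143, 146, 142, 105, 87, 81, 80, 84, 83, 85, 84, 81, 81, 90, 89, 112, 120, 98, 125, 140, 142, 142, 144, 146, 140, 138, 142, 140, 138, 144, 142, 142, 142, 139, 242, 178]
320 rows 205-400/3 [249, 249, 249, 249, 247, 130, 152, 93, 91, 91, 98, 95, 97, 98, 98, 104, 100, 103, 103, 100, 101, 104, 105, 99, 102, 101, 103, 172, 170, 171, 170, 169, 165, 174, 171, 103, 81, 80, 78, 79, 78, 85, 83, 77, 80, 79, 81, 80, 89, 71, 70, 88, 67, 83, 75, 176, 142, 77, 96, 125, 159, 235, 244, 243, 210]
350 rows 205-400/3 [249, 248, 248, 248, 246, 205, 207, 207, 206, 205, 207, 207, 209, 209, 135, 109, 95, 100, 98, 99, 97, 97, 106, 105, 97, 99, 203, 202, 96, 170, 167, 167, 162, 161, 165, 83, 79, 80, 78, 75, 74, 81, 76, 80, 81, 79, 75, 76, 122, 63, 80, 85, 77, 76, 84, 136, 144, 139, 137, 229, 243, 242, 244, 244, 212]
350 side rows 300-350 [80, 91, 101, 74, 74, 93, 104, 86, 81, 104, 85, 81, 98, 74, 94, 82, 100, 106, 86, 160, 162, 247, 249, 245, 249, 253, 182, 126, 131, 140, 135, 142, 140, 135, 137, 140, 143, 137, 137, 140, 140, 124, 110, 116, 107, 122, 52, 62, 64, 63]
358 side rows 300-350 [13, 48, 74, 108, 146, 143, 141, 140, 128, 121, 252, 228, 243, 239, 252, 247, 245, 243, 246, 251, 216, 133, 129, 138, 137, 140, 137, 140, 140, 138, 141, 134, 136, 135, 136, 135, 141, 152, 99, 92, 101, 95, 93, 91, 92, 95, 89, 86, 86, 79]
364 side rows 300-350 [29, 39, 81, 121, 118, 110, 114, 90, 22, 181, 244, 247, 247, 249, 251, 253, 178, 130, 137, 141, 142, 137, 143, 137, 139, 135, 138, 138, 139, 137, 139, 137, 144, 126, 86, 97, 96, 95, 101, 102, 100, 102, 97, 92, 90, 101, 95, 97, 99, 93]
```

```bash
cat > wt.py <<'E'
from h import *
def tool_at(o,c,uv,z): # tool coords of ray at tool z
    K=c["K"];v=(np.array(uv,float)-[K[0,2],K[1,2]])/K[0,0];th=np.linalg.norm(v)
    d=c["mount"][:3,:3]@np.array([*(v/th*np.sin(th)),np.cos(th)]);p=c["mount"][:3,3]
    return p+d*(z-p[2])/d[2]
E
python3 - <<'E'
from wt import *
o,W=pickle.load(open("la.pkl","rb"));c=W["wrist"];Rt=R.from_quat(o["ee_rot"]).as_matrix()
print("mid left face x(top,bottom)",tool_at(o,c,(320,308.5),-.0254),tool_at(o,c,(320,284.5),.0146),"right top edge",tool_at(o,c,(345,398),-.0254))
l0=Rt.T@(L+RB@[0,-.035,.04]-o["position"]);print("large right-top pred tool",l0,"wrist",tool_at(o,c,(317,218.5),l0[2]), tool_at(o,c,(317,80),l0[2]))
# side check
n="side"
Rc=Rt@np.array([[0,1,0],[1,0,0],[0,0,-1.]])
for dy in(-3,0,3):
    P=np.array([[-23,-27+dy,40],[23,-27+dy,40],[23,-27+dy,0],[-23,-27+dy,0]])/1e3+[0,0,-.0146]
    q=proj(n,o["position"]+P@Rc.T); 
    ln=lambda a,b,u:a[1]+(b[1]-a[1])*(u-a[0])/(b[0]-a[0])
    print(dy,"top",[round(ln(q[0],q[1],u),1) for u in(350,358,364)],"bot",[round(ln(q[3],q[2],u),1) for u in(358,364)])
E
```

```text
mid left face x(top,bottom) [ 0.01937315 -0.0016632  -0.0254    ] [ 0.00988926 -0.00227732  0.0146    ] right top edge [-0.02427937  0.00841276 -0.0254    ]
large right-top pred tool [ 0.03213729 -0.00263358  0.04161638] wrist [ 0.03430834 -0.0040624   0.04161638] [ 0.10407836 -0.00377216  0.04161638]
-3 top [np.float64(329.1), np.float64(323.4), np.float64(319.0)] bot [np.float64(341.5), np.float64(337.2)]
0 top [np.float64(326.9), np.float64(321.1), np.float64(316.8)] bot [np.float64(339.3), np.float64(335.0)]
3 top [np.float64(324.6), np.float64(318.9), np.float64(314.5)] bot [np.float64(337.1), np.float64(332.7)]
```

Run:
```python
from h import *
from workcell import manip
o=manip.get_obs();print(go(o,[.004,-.0637,.03]),go(o,[.004,-.0637,.006]))
```

```text
(array([ 18.1,  -0.5, -33.2]), array([ 0.0014, -0.004 ,  0.0013])) (array([ 29.1,  -3. , -54.4]), array([ 0.0014, -0.004 ,  0.0013]))
```

Request:
step_arm(moves=[[0.9,5,0,-9,0,-0.004,0],[0.9,11,0,-20,0,-0.004,0],[0.9,18,-0.5,-33,0,-0.004,0],[0.9,22,-1.4,-41,0,-0.004,0],[0.9,25,-2.1,-47,0,-0.004,0],[0.9,27,-2.6,-51,0,-0.004,0],[0.9,27,-2.6,-51,0,-0.004,0],[0.9,27,-2.6,-51,0,-0.004,0]])

```text
clock: 7.45
position: [0.5546, -0.1113, 0.0753]
ee_rot: [0.758, 0.606, 0.151, 0.189]
ft_force: [-0.1, 0.1, -1.0]
grip_width: 0.532
grasp_force: 51.6
```

Run:
```python
from h import *
from workcell import manip
o=manip.get_obs();print(o["position"],o["ft_force"],go(o,[.003,-.0637,.000]),"off",RB.T@(o["position"]-L)*1e3)
```

```text
[ 0.55462153 -0.11133328  0.07531411] [-0.06593858  0.13808386 -1.00519479] (array([ 4.1, -0.9, -8.7]), array([ 0.0008, -0.0007,  0.0012])) off [  3.40055279 -63.69652916  24.25698547]
```

Request:
step_arm(moves=[[0.9,0.9,-0.2,-1.8,0,0,0],[0.9,1.8,-0.4,-3.5,0,0,0],[0.9,2.7,-0.6,-5.3,0,0,0],[0.9,3.2,-0.7,-6.2,0,0,0],[0.9,3.2,-0.7,-6.2,0,0,0],[0.9,3.2,-0.7,-6.2,0,0,0]])

```text
clock: 8.05
position: [0.5577, -0.112, 0.0686]
ee_rot: [0.758, 0.606, 0.151, 0.189]
ft_force: [0.2, 0.2, -1.1]
grip_width: 0.53
grasp_force: 51.6
```

Request:
step_arm(moves=[[0.9,0.5,-0.1,-0.9,0,0,0],[0.9,0.9,-0.2,-1.8,0,0,0],[0.9,0.9,-0.2,-1.8,0,0,0]])

```text
clock: 8.35
position: [0.5581, -0.1122, 0.0681]
ee_rot: [0.758, 0.606, 0.15, 0.189]
ft_force: [-34.0, 7.4, 39.1]
grip_width: 0.527
grasp_force: 57.9
```

Request:
step_arm(moves=[[0.9,-0.5,0.1,1.1,0,0,0],[0.9,-0.5,0.1,1.1,0,0,0]])

```text
clock: 8.55
position: [0.5583, -0.1122, 0.0684]
ee_rot: [0.758, 0.606, 0.151, 0.189]
ft_force: [-8.8, 2.8, 10.5]
grip_width: 0.53
grasp_force: 53.5
```

Request:
step_arm(moves=[[0.9,-0.9,0.2,-0.5,0,0,0],[0.9,-1.7,0.4,-0.9,0,0,0],[0.9,-2.2,0.5,-1.2,0,0,0],[0.9,-2.2,0.5,-1.2,0,0,0]])

```text
clock: 8.95
position: [0.5572, -0.1118, 0.0678]
ee_rot: [0.757, 0.606, 0.151, 0.19]
ft_force: [0.6, -0.5, 6.4]
grip_width: 0.528
grasp_force: 52.5
```

```bash
cat > st.py <<'E'
from h import *
from workcell import manip
o=manip.get_obs();print("off",(RB.T@(o["position"]-L)*1e3).round(2),"F board",(RB.T@o["ft_force"]).round(1), (R.from_matrix(RT)*R.from_quat(o["ee_rot"]).inv()).as_rotvec().round(4))
E
python3 st.py
```

```text
off [  2.13 -63.59  16.39] F board [ 3.6 -0.4  5.3] [0.0008 0.0015 0.0012]
```

Request:
step_arm(moves=[[0.9,-0.9,0.2,-0.5,0,0,0],[0.9,-1.7,0.4,-0.9,0,0,0],[0.9,-1.7,0.4,-0.9,0,0,0]])

```text
clock: 9.25
position: [0.5554, -0.1113, 0.0668]
ee_rot: [0.757, 0.606, 0.151, 0.19]
ft_force: [0.6, 0.2, 4.9]
grip_width: 0.532
grasp_force: 52.5
```

```bash
python3 st.py
```

```text
off [ 1.000e-02 -6.349e+01  1.637e+01] F board [2.8 0.3 4.1] [0.0007 0.0012 0.0011]
```

Sliding with friction only, no lip contact yet, so continue down the slope.

Request:
step_arm(moves=[[0.9,-0.9,0.2,-0.5,0,0,0],[0.9,-1.7,0.4,-0.9,0,0,0],[0.9,-1.7,0.4,-0.9,0,0,0]])

```text
clock: 9.55
position: [0.5536, -0.1109, 0.0658]
ee_rot: [0.757, 0.606, 0.151, 0.189]
ft_force: [-0.3, 0.2, 6.1]
grip_width: 0.525
grasp_force: 52.5
```

```bash
python3 st.py
```

```text
off [ -2.03 -63.47  16.38] F board [2.6 0.1 5.5] [0.0007 0.0011 0.0011]
```

Request:
step_arm(moves=[[0.9,-0.9,0.2,-0.5,0,0,0],[0.9,-1.7,0.4,-0.9,0,0,0],[0.9,-1.7,0.4,-0.9,0,0,0]])

```text
clock: 9.85
position: [0.5533, -0.1108, 0.0658]
ee_rot: [0.757, 0.606, 0.152, 0.19]
ft_force: [8.5, -3.2, -1.1]
grip_width: 0.53
grasp_force: 52.8
```

```bash
python3 st.py
```

```text
off [ -2.36 -63.48  16.49] F board [ 7.4 -1.2 -5.2] [0.0006 0.004  0.0011]
```

Request:
step_arm(moves=[[0.9,0.4,0,-0.4,0,0,0],[0.9,0.4,0,-0.4,0,0,0],[0.42,0.4,0,-0.4,0,0,0],[0.34,0.4,0,-0.4,0,0,0],[0.34,0.4,0,-0.4,0,0,0]])

```text
clock: 10.35
position: [0.5506, -0.1103, 0.0629]
ee_rot: [0.758, 0.606, 0.15, 0.188]
ft_force: [1.0, -0.3, 0.6]
grip_width: 0.659
grasp_force: 0.0
```

```bash
python3 st.py
```

```text
off [ -6.13 -63.59  15.27] F board [ 1.2 -0.1  0. ] [ 0.0002 -0.0027  0.0013]
```

Request:
step_arm(moves=[[0.34,3.2,-0.7,1.7,0,0,0],[0.34,-1.4,0.3,10.5,0,0,0],[0.34,-8,1.8,23,0,0,0],[0.34,-17,3.8,41,0,0,0],[0.34,-29,6.5,63,0,0,0],[0.34,-38,8.5,81,0,0,0],[0.34,-38,8.5,81,0,0,0]])

```text
clock: 11.05
position: [0.5138, -0.1021, 0.147]
ee_rot: [0.757, 0.606, 0.151, 0.19]
ft_force: [-0.4, 0.4, 0.1]
grip_width: 0.659
grasp_force: 0.0
```

```bash
python3 look.py b
python3 - <<'E'
import cv2
im=cv2.imread("pics/wrist_b.png");cv2.imwrite("pics/wbz.png",cv2.resize(im[60:330,190:490],None,fx=2.2,fy=2.2,interpolation=cv2.INTER_CUBIC))
E
```

```text
(array([ 14.9,  -5.8, -17.2]), array([0.0023, 0.002 , 0.0014])) [-0.438207    0.40788162  0.09362802]
```

View pics/wbz.png

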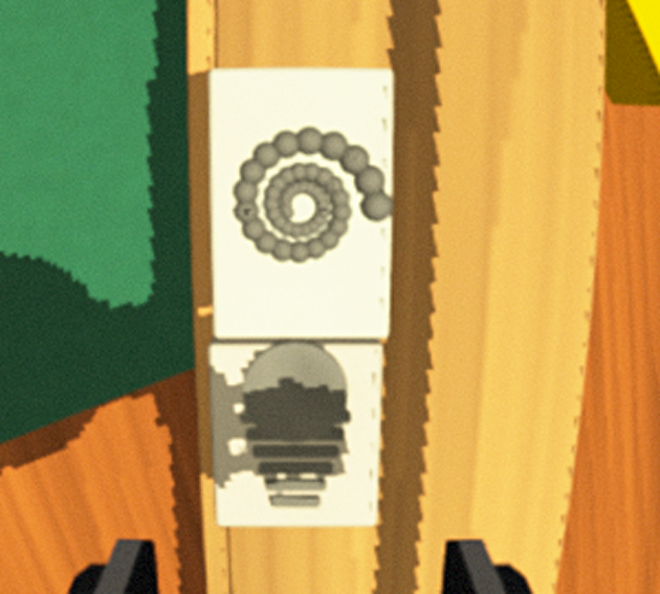

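Wrist view: the middle cast lies square beside the large one with about a 1 mm gap, down against the lip. Next is the small cast.

Run:
```python
from h import *
from workcell import manip
o=manip.get_obs();a=np.radians(3.3);M=np.array([[-np.sin(a),np.cos(a),0],[np.cos(a),np.sin(a),0],[0,0,-1]])
r=(R.from_matrix(M)*R.from_quat(o["ee_rot"]).inv()).as_rotvec();print(((np.array([.5777,.3297,.075])-o["position"])*1e3).round(1),r.round(4),np.linalg.norm(r))
```

```text
[ 64.6 431.7 -69. ] [0.0408 0.4869 0.2731] 0.559690329528467
```

Request:
step_arm(moves=[[0.34,-20,5,40,0,0,0],[0.34,-30,25,80,0,0,0],[0.34,-30,65,100,0,0,0],[0.34,-30,110,100,0.004,0.05,0.03],[0.34,-20,155,100,0.012,0.15,0.08],[0.34,-5,200,100,0.02,0.25,0.14],[0.34,10,245,100,0.03,0.35,0.2],[0.34,25,290,95,0.041,0.45,0.25],[0.34,40,335,85,0.0408,0.4869,0.2731],[0.34,50,380,65,0.0408,0.4869,0.2731]])

```text
clock: 12.2
position: [0.5564, 0.241, 0.2188]
ee_rot: [0.689, 0.725, -0.001, -0.002]
ft_force: [1.0, -1.0, 0.5]
grip_width: 0.662
grasp_force: 0.0
```

```bash
cat > g.py <<'E'
from h import *
from workcell import manip
o=manip.get_obs();a=np.radians(3.3);M=np.array([[-np.sin(a),np.cos(a),0],[np.cos(a),np.sin(a),0],[0,0,-1]])
r=(R.from_matrix(M)*R.from_quat(o["ee_rot"]).inv()).as_rotvec();print(((np.array([.5777,.3297,.085])-o["position"])*1e3).round(1),r.round(4))
E
python3 g.py
```

```text
[  21.3   88.7 -133.8] [-0.0006 -0.0044  0.0059]
```

Request:
step_arm(moves=[[0.34,10,40,-20,0,0,0.003],[0.34,18,75,-60,0,0,0.006],[0.34,20,88,-100,0,0,0.006],[0.34,20,88,-125,0,0,0.006],[0.34,20,88,-134,0,0,0.006],[0.34,20,88,-134,0,0,0.006],[0.34,20,88,-134,0,0,0.006]])

```text
clock: 12.9
position: [0.5739, 0.33, 0.0888]
ee_rot: [0.685, 0.729, 0.001, 0.0]
ft_force: [0.7, 0.1, 1.3]
grip_width: 0.66
grasp_force: 0.0
```

```bash
python3 g.py; python3 look.py c
python3 - <<'E'
from wt import *
o,W=pickle.load(open("lc.pkl","rb"));c=W["wrist"];g=W["wrist"]["image"]
M=c["mount"];K=c["K"]
def wproj(P): # tool coords -> px
    q=(P-M[:3,3])@M[:3,:3];th=np.arctan2(np.hypot(q[0],q[1]),q[2]);return K[:2,2]+K[0,0]*th*q[:2]/np.hypot(q[0],q[1])
z=o["position"][2]-.05
print("z",z,"pred top corners with +2.2 bias",[wproj(np.array([x+.0022,y,z])).round(1).tolist() for x,y in((.019,-.023),(.019,.023),(-.019,.023),(-.019,-.023))])
G=cv2.cvtColor(g,cv2.COLOR_BGR2GRAY).astype(int)
for v in(265,280): print("row",v,"cols240-420/2",G[v,240:420:2].tolist())
for u in(300,325,350): print("col",u,"rows180-360/2",G[180:360:2,u].tolist())
E
```

```text
[ 3.8 -0.3 -3.8] [-0.001   0.0017 -0.005 ]
(array([ -45.2, -437.9,   41. ]), array([-0.0393, -0.487 , -0.2771])) [0.71124124 0.07392178 1.32988071]
z 0.03879429846564168 pred top corners with +2.2 bias [[280.4, 244.0], [369.1, 244.0], [366.0, 308.3], [283.6, 308.3]]
row 265 cols240-420/2 [144, 144, 144, 144, 145, 140, 140, 145, 149, 155, 150, 153, 152, 149, 153, 152, 156, 151, 152, 154, 151, 148, 145, 150, 149, 147, 163, 168, 164, 164, 165, 172, 166, 173, 169, 166, 172, 169, 172, 161, 134, 89, 95, 90, 86, 86, 99, 90, 88, 89, 92, 89, 123, 142, 164, 166, 161, 144, 139, 128, 105, 125, 166, 165, 169, 171, 170, 156, 146, 151, 153, 151, 148, 148, 152, 148, 153, 154, 152, 148, 146, 148, 151, 141, 70, 61, 67, 62, 67, 66]
row 280 cols240-420/2 [145, 144, 149, 146, 145, 146, 146, 146, 147, 156, 154, 152, 145, 143, 146, 146, 142, 239, 255, 158, 152, 156, 155, 151, 150, 142, 166, 171, 165, 171, 170, 169, 175, 166, 129, 93, 89, 97, 95, 90, 91, 89, 91, 90, 89, 93, 86, 86, 80, 83, 109, 128, 144, 148, 155, 152, 158, 157, 153, 155, 150, 154, 162, 172, 166, 165, 162, 148, 150, 146, 146, 148, 150, 150,
[... 709 characters left out ...]
, 156, 171, 168, 165, 170, 172, 169, 173, 163, 114, 89, 88, 79, 98, 91, 97, 91, 88, 85, 84, 89, 81, 89, 89, 125, 174, 169, 163, 163, 168, 167, 155, 142, 144, 145, 144, 146, 154, 147, 75, 64, 65, 67, 66, 69, 67, 69, 68, 63, 62, 64, 61, 71, 65, 66, 62, 63, 61]
col 350 rows180-360/2 [136, 133, 116, 106, 97, 109, 151, 150, 151, 145, 146, 147, 147, 149, 147, 153, 152, 147, 148, 148, 152, 156, 153, 135, 125, 115, 119, 124, 124, 120, 121, 115, 159, 165, 162, 153, 163, 165, 152, 91, 90, 97, 161, 149, 91, 88, 140, 138, 89, 87, 152, 128, 90, 86, 158, 165, 98, 95, 105, 162, 165, 168, 169, 153, 141, 143, 146, 146, 141, 148, 146, 73, 64, 66, 70, 66, 60, 63, 69, 65, 67, 68, 65, 64, 68, 66, 66, 61, 66, 63]
```

Request:
step_arm(moves=[[0.38,4,0.4,0,0,0,-0.005],[0.38,4,0.4,-15,0,0,-0.005],[0.38,4,0.4,-35,0,0,-0.005],[0.38,4,0.4,-50,0,0,-0.005],[0.38,4,0.4,-60,0,0,-0.005],[0.38,4,0.4,-62,0,0,-0.005],[0.38,4,0.4,-62,0,0,-0.005]])

```text
clock: 13.75
position: [0.5769, 0.3305, 0.0254]
ee_rot: [0.686, 0.728, 0.0, -0.0]
ft_force: [-1.2, 0.5, 0.2]
grip_width: 0.622
grasp_force: 0.0
```

```bash
python3 g.py
```

```text
[ 0.8 -0.8 59.6] [-0.0001 -0.     -0.0012]
```

Request:
step_arm(moves=[[0.38,0.7,0,-0.8,0,0,0],[0.6,0.7,0,-0.8,0,0,0],[0.9,0.7,0,-0.8,0,0,0],[0.9,0.7,0,-0.8,0,0,0],[0.9,0.7,0,-0.8,0,0,0],[0.9,0.7,0,-0.8,0,0,0]])

```text
clock: 14.35
position: [0.5783, 0.3307, 0.0258]
ee_rot: [0.686, 0.727, 0.001, 0.0]
ft_force: [0.6, -0.1, 6.5]
grip_width: 0.53
grasp_force: 53.3
```

Request:
step_arm(moves=[[0.9,0,0,3,0,0,0],[0.9,0,0,8,0,0,0],[0.9,0,0,14,0,0,0],[0.9,0,0,22,0,0,0],[0.9,0,0,35,0,0,0],[0.9,0,0,60,0,0,0],[0.9,0,0,95,0,0,0],[0.9,0,0,135,0,0,0],[0.9,0,0,170,0,0,0],[0.9,0,0,195,0,0,0]])

```text
clock: 15.35
position: [0.5779, 0.331, 0.2239]
ee_rot: [0.686, 0.728, 0.002, 0.0]
ft_force: [-0.1, 1.5, -1.9]
grip_width: 0.53
grasp_force: 52.4
```

Run:
```python
from h import *
from workcell import manip
o=manip.get_obs();print(o["position"],go(o,[.003,-.1155,.07]))
```

```text
[0.57789028 0.33101594 0.22391181] (array([ -62.6, -486.6,  -95.5]), array([-0.0409, -0.4853, -0.2738]))
```

Request:
step_arm(moves=[[0.9,-15,-40,5,0,0,0],[0.9,-40,-80,10,-0.004,-0.04,-0.02],[0.9,-65,-120,15,-0.008,-0.1,-0.05],[0.9,-90,-160,15,-0.012,-0.16,-0.09],[0.9,-105,-203,15,-0.018,-0.22,-0.13],[0.9,-115,-248,10,-0.024,-0.28,-0.17],[0.9,-115,-294,5,-0.03,-0.34,-0.2],[0.9,-115,-340,0,-0.035,-0.42,-0.24],[0.9,-115,-386,-5,-0.041,-0.4853,-0.2738],[0.9,-115,-432,-10,-0.041,-0.4853,-0.2738]])

```text
clock: 16.35
position: [0.4614, -0.0786, 0.2131]
ee_rot: [0.757, 0.607, 0.15, 0.191]
ft_force: [1.3, 0.4, -1.4]
grip_width: 0.523
grasp_force: 52.4
```

Run:
```python
from h import *
from workcell import manip
o=manip.get_obs();print(o["position"],go(o,[.003,-.1145,.05]))
```

```text
[ 0.46144974 -0.07860334  0.21308967] (array([  63.3,  -78.1, -102.3]), array([0.0052, 0.0003, 0.0009]))
```

Request:
step_arm(moves=[[0.9,0,-30,0,0,0,0],[0.9,0,-60,-10,0,0,0],[0.9,10,-65,-35,0,0,0],[0.9,30,-65,-60,0,0,0],[0.9,45,-65,-80,0,0,0],[0.9,55,-65,-92,0,0,0],[0.9,55,-65,-92,0,0,0],[0.9,55,-65,-92,0,0,0]])

```text
clock: 17.15
position: [0.5178, -0.1421, 0.121]
ee_rot: [0.758, 0.607, 0.15, 0.188]
ft_force: [0.2, 0.5, -2.6]
grip_width: 0.529
grasp_force: 52.3
```

```bash
python3 look.py d; python3 st.py
python3 - <<'E'
from h import *
from workcell import manip
o=manip.get_obs();print(go(o,[.003,-.1110,.02],.0158))
o,W=pickle.load(open("ld.pkl","rb"))
G=cv2.cvtColor(W["wrist"]["image"],cv2.COLOR_BGR2GRAY).astype(int)
for u in(290,300,320,340,350): print("col",u,"rows130-420/2",G[130:420:2,u].tolist())
E
```

```text
(array([10.9, 34.2,  8.8]), array([ 0.0007, -0.0032,  0.0003])) [ 0.22065001  0.50624538 -2.59647777]
off [  -0.34 -102.33   78.75] F board [-1.5 -0.3 -0.9] [ 0.002  -0.0017  0.0013]
(array([ 20.7, -13.5, -36.4]), array([ 0.002 , -0.0017,  0.0013]))
col 290 rows130-420/2 [247, 245, 247, 247, 246, 246, 247, 246, 247, 248, 215, 92, 198, 240, 244, 244, 244, 243, 244, 243, 245, 245, 244, 226, 222, 245, 246, 245, 244, 243, 246, 227, 219, 243, 244, 243, 243, 244, 243, 244, 244, 244, 244, 244, 243, 243, 243, 244, 244, 243, 243, 244, 243, 243, 244, 245, 235, 135, 137, 141, 140, 139, 141, 130, 93, 87, 99, 104, 107, 104, 102, 101, 104, 105, 106, 102, 103, 104, 100, 105, 108, 104, 104, 107, 102, 109, 135, 147, 145, 147, 146, 147, 147, 148, 151, 150, 151, 147, 146, 148, 146, 143, 147, 150, 150, 150, 114, 71, 74, 96, 145, 146, 145, 146, 146, 146, 147, 145, 143, 145, 144, 146, 147, 148, 144, 139, 190, 192, 159, 191, 135, 74, 75, 81, 84, 185, 197, 198, 202, 133, 144, 141, 147, 149, 147]
col 300 rows130-420/2 [247, 247, 248, 247, 247, 246, 247, 247, 248, 247, 211, 94, 202, 242, 178, 160, 167, 168, 1
[... 2068 characters left out ...]
47, 247, 248, 247, 247, 246, 247, 248, 245, 247, 208, 102, 207, 240, 244, 244, 243, 243, 244, 244, 242, 242, 221, 195, 190, 181, 183, 194, 220, 233, 237, 118, 159, 137, 219, 246, 240, 239, 240, 245, 243, 244, 243, 243, 243, 243, 243, 244, 244, 245, 242, 244, 243, 244, 243, 245, 243, 235, 185, 139, 161, 155, 136, 132, 184, 195, 163, 101, 106, 103, 107, 101, 103, 106, 101, 100, 101, 103, 108, 106, 106, 104, 105, 100, 102, 107, 208, 237, 250, 185, 135, 144, 144, 147, 148, 102, 70, 79, 76, 117, 152, 107, 80, 80, 77, 134, 120, 74, 77, 77, 144, 99, 71, 74, 87, 149, 122, 73, 76, 78, 122, 141, 146, 137, 166, 239, 205, 150, 69, 75, 69, 72, 76, 74, 75, 163, 197, 197, 190, 138, 135, 142, 134, 138, 146]
```

Run:
```python
from wt import *
o,W=pickle.load(open("ld.pkl","rb"));c=W["wrist"]
print("small left",[tool_at(o,c,(320,v),-.0242)[0].round(4) for v in(300.5,301.5,302.5)])
print("large R,mid L,mid R",[tool_at(o,c,(318,v),.03695)[0].round(4) for v in(150.5,154,256.5,257.5)])
```

```text
small left [np.float64(0.022), np.float64(0.0216), np.float64(0.0212)]
large R,mid L,mid R [np.float64(0.0695), np.float64(0.0678), np.float64(0.0153), np.float64(0.0147)]
```

Request:
step_arm(moves=[[0.9,1,-8.5,-1,0.002,0,0],[0.9,6,-10.5,-10,0.002,-0.001,0],[0.9,12,-11.5,-22,0.002,-0.001,0],[0.9,17,-12.5,-30,0.002,-0.001,0],[0.9,20.7,-13.5,-36.5,0.002,-0.001,0],[0.9,20.7,-13.5,-36.5,0.002,-0.001,0],[0.9,20.7,-13.5,-36.5,0.002,-0.001,0]])

```text
clock: 18.0
position: [0.5386, -0.1565, 0.0843]
ee_rot: [0.758, 0.606, 0.151, 0.188]
ft_force: [0.4, -0.1, -1.4]
grip_width: 0.529
grasp_force: 52.4
```

```bash
python3 st.py
python3 - <<'E'
from h import *
from workcell import manip
o=manip.get_obs();print(go(o,[.002,-.1110,.006],.0158),go(o,[.002,-.1110,.002],.0158))
E
```

```text
off [   2.48 -111.23   34.93] F board [-0.3  0.  -1.5] [-0.0011 -0.0019  0.0015]
(array([  5.6,  -1. , -11.8]), array([-0.0011, -0.0019,  0.0015])) (array([  7.5,  -1.4, -15.3]), array([-0.0011, -0.0019,  0.0015]))
```

Request:
step_arm(moves=[[0.9,1.5,-0.2,-3.3,-0.001,-0.001,0],[0.9,3,-0.5,-6.6,-0.001,-0.001,0],[0.9,4.5,-0.8,-9.5,-0.001,-0.001,0],[0.9,5.6,-1.0,-11.8,-0.001,-0.001,0],[0.9,6.3,-1.1,-13.2,-0.001,-0.001,0],[0.9,6.3,-1.1,-13.2,-0.001,-0.001,0],[0.9,6.3,-1.1,-13.2,-0.001,-0.001,0]])

```text
clock: 18.7
position: [0.545, -0.157, 0.0708]
ee_rot: [0.758, 0.606, 0.151, 0.188]
ft_force: [-0.8, 0.4, -2.4]
grip_width: 0.528
grasp_force: 52.4
```

```bash
python3 st.py
```

```text
off [   1.78 -110.41   20.02] F board [-1.9  0.2 -1.8] [-0.0003 -0.0009  0.001 ]
```

Request:
step_arm(moves=[[0.9,0.3,-0.6,-0.9,0,0,0],[0.9,0.6,-0.7,-1.5,0,0,0],[0.9,0.8,-0.7,-2.0,0,0,0],[0.9,0.8,-0.7,-2.0,0,0,0]])

```text
clock: 19.1
position: [0.5458, -0.1578, 0.0688]
ee_rot: [0.758, 0.606, 0.151, 0.189]
ft_force: [-0.2, 0.1, -1.2]
grip_width: 0.526
grasp_force: 52.4
```

```bash
python3 st.py
```

```text
off [   1.65 -110.98   17.79] F board [-0.8  0.  -1. ] [-0.0003 -0.0009  0.0012]
```

Request:
step_arm(moves=[[0.9,0.2,0,-0.4,0,0,0],[0.9,0.4,-0.1,-0.8,0,0,0],[0.9,0.4,-0.1,-0.8,0,0,0]])

```text
clock: 19.4
position: [0.5459, -0.1579, 0.0685]
ee_rot: [0.758, 0.606, 0.151, 0.189]
ft_force: [-13.2, 3.5, 14.7]
grip_width: 0.524
grasp_force: 54.9
```

```bash
python3 st.py
```

```text
off [   1.66 -111.03   17.45] F board [-5.1  0.6 19.4] [ 0.0005 -0.0013  0.0011]
```

Request:
step_arm(moves=[[0.9,-0.1,0,0.3,0,0,0],[0.9,-1.0,0.2,-0.2,0,0,0],[0.9,-1.9,0.4,-0.7,0,0,0],[0.9,-2.7,0.6,-1.1,0,0,0],[0.9,-3.2,0.7,-1.4,0,0,0],[0.9,-3.2,0.7,-1.4,0,0,0]])

```text
clock: 20.0
position: [0.5437, -0.1573, 0.0673]
ee_rot: [0.757, 0.606, 0.151, 0.189]
ft_force: [0.1, 0.0, 5.0]
grip_width: 0.527
grasp_force: 53.1
```

```bash
python3 st.py
```

```text
off [  -0.93 -110.98   17.48] F board [2.4 0.  4.4] [0.0002 0.0008 0.001 ]
```

Request:
step_arm(moves=[[0.9,-0.8,0.2,-0.4,0,0,0],[0.9,-1.5,0.3,-0.8,0,0,0],[0.9,-1.9,0.4,-1.0,0,0,0],[0.9,-1.9,0.4,-1.0,0,0,0]])

```text
clock: 20.4
position: [0.5425, -0.157, 0.0667]
ee_rot: [0.757, 0.606, 0.152, 0.19]
ft_force: [6.0, -1.3, 2.0]
grip_width: 0.532
grasp_force: 52.5
```

```bash
python3 st.py
```

```text
off [  -2.29 -110.95   17.54] F board [ 6.4  0.1 -1.1] [0.0003 0.0023 0.0008]
```

Request:
step_arm(moves=[[0.9,0.4,0,-0.4,0,0,0],[0.9,0.4,0,-0.4,0,0,0],[0.42,0.4,0,-0.4,0,0,0],[0.34,0.4,0,-0.4,0,0,0],[0.34,0.4,0,-0.4,0,0,0]])

```text
clock: 20.9
position: [0.5406, -0.1567, 0.0644]
ee_rot: [0.758, 0.606, 0.15, 0.188]
ft_force: [1.2, 0.3, -0.2]
grip_width: 0.663
grasp_force: 0.0
```

```bash
python3 st.py
```

```text
off [  -5.12 -111.02   16.39] F board [ 0.9  0.5 -0.7] [-0.0008 -0.0028  0.0013]
```

Retract along the normal (re-centred by 2.5 mm), going far enough back for a full view.

Request:
step_arm(moves=[[0.34,2.2,-0.5,1.2,0,0,0],[0.34,-2.4,0.5,10,0,0,0],[0.34,-9,2,23,0,0,0],[0.34,-18,4,40,0,0,0],[0.34,-30,6.5,63,0,0,0],[0.34,-45,10,92,0,0,0],[0.34,-60,13,120,0,0,0],[0.34,-60,13,120,0,0,0]])

```text
clock: 21.7
position: [0.482, -0.1442, 0.1892]
ee_rot: [0.757, 0.606, 0.152, 0.191]
ft_force: [0.3, 0.3, -0.7]
grip_width: 0.658
grasp_force: 0.0
```

```bash
python3 look.py e
python3 - <<'E'
import cv2,numpy as np
w=cv2.imread("pics/wrist_e.png")[90:350,230:430];s=cv2.imread("pics/side_e.png")[260:400,300:430]
w=cv2.resize(w,None,fx=2.3,fy=2.3,interpolation=cv2.INTER_CUBIC);s=cv2.resize(s,(340,366),interpolation=cv2.INTER_CUBIC)
c=np.zeros((598,800,3),np.uint8);c[:w.shape[0],:460]=w;c[:366,460:]=s
cv2.imwrite("pics/fin.png",c)
E
```

```text
(array([ 46.7,  36.3, -59.4]), array([0.003 , 0.0038, 0.0015])) [ 0.26134292  0.30938479 -0.6934915 ]
```

View pics/fin.png

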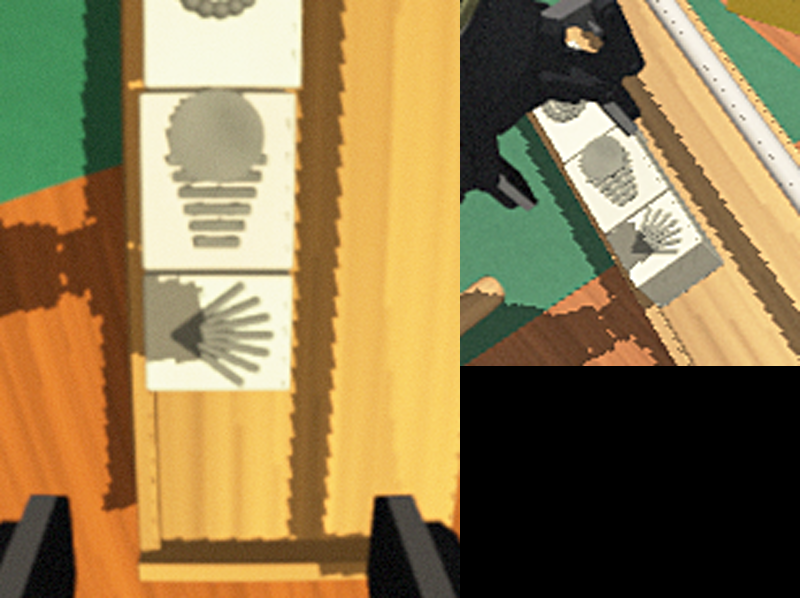

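The final view shows large, middle, small in one square row against the lip, with gaps of about 1 to 2 mm and the gripper clear. Handing in.

```bash
python3 -c "
from workcell import manip
print(manip.hand_in())"
```

```text
the job is handed in; nothing more can be done
None
```

I set both casts on the sloping board against its front lip, in the order large, middle, small with gaps of about 1–2 mm, and handed the job in at about 22 s; the large cast may stand about 1 mm farther up the slope than the other two, and I did not move it.

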